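# Build up a stub axle in order

## Task

Build up the green stub axle, not the red one: slide the large bearing down onto its shoulder, then the copper spacer, then the small bearing, and last set the brass grease cap fully down over the small bearing, each part flat on the one before. Leave the coffee tin, the bakelite knob and the tray of clips where they are.

Things in the scene. Friction and masses are not known exactly. Their poses are not given: they have to be found in the camera images.
- stub_green: Fixed upright stub axle to build up: green plate 90 x 90 x 8 mm with four dark 4 mm bolt heads, green round shoulder (diameter 48 mm, top 14 mm above the bench), bare steel axle on it, diameter 22 mm at the foot tapering to 19 mm at 54 mm above the bench, then a cone to a 10 mm tip at 66 mm. Origin: on the axle's axis, centre of the plate's underside, on the bench; z up. Yaw is irrelevant.
- stub_red: Another stub axle of exactly the same shape and size, also fixed, but with red plate and shoulder; not to be used. Origin: centre of the plate's underside.
- bearing_large: Large bright steel ball bearing with a ring of blue balls, lying flat: outer diameter 62 mm, bore 30 mm, 22 mm high, about 0.26 kg. Origin: centre of its underside, z up.
- spacer: Plain copper tube standing on end: outer diameter 38 mm, bore 26 mm, 20 mm high, about 0.09 kg. Origin: centre of its underside, z up.
- bearing_small: Small ball bearing with dark steel outer race, bright inner race and black balls, lying flat: outer diameter 44 mm, bore 24 mm, 16 mm high, about 0.09 kg. Origin: centre of its underside, z up.
- cap: Brass grease cap, mouth down, 0.12 kg: straight skirt, outer diameter 60 mm, 20 mm high; low dome to 28 mm, steel nipple (9 mm wide) to 41.5 mm. Hollow: inside diameter 54 mm, 14 mm deep; it drops over the small bearing until its roof rests on that bearing's top, the rim hanging 14 mm below that face. Origin: centre of the skirt's lower rim, z up.
- knob: Bystander: loose dark brown bakelite knob, diameter 52 mm, 30 mm high. Origin: centre of its underside.
- clip_tray: Bystander: loose black tray 100 x 70 x 16 mm holding three chrome U-shaped hubcap clips. Origin: centre of its underside, x along the 100 mm side.
- tin: Bystander: open steel coffee tin of rivets with a yellow band, diameter 96 mm, 110 mm high, on the bench to the robot's left. Origin: centre of its underside.
Things that resemble listed ones, but are neither listed nor needed, are in the scene too. Of the things that look like the cap, the smallest one is meant.

How it is judged:
By the outcome, as a careful person would: the job done as asked, in the order asked, and still so for the second after the job is handed in, with the robot touching nothing.
It also fails if it takes over 112 s, if anything falls off the work surface, if the arm or the gripper's body presses on something with over 40 N, if the wrist force passes 120 N, or if a joint passes its speed limit or range.

## Robot

A 6-joint arm with a two-finger parallel gripper is mounted at the origin on the work surface. World frame = base frame: x ahead of the robot, y to its left, z up, the work surface at z = 0. Lengths are in mm, angles in rad, forces in N, time in s.
With the tool pointing down it reaches from about 275 to 1000 mm from the base axis. Payload 8.4 kg.
Tool frame: the origin (TCP) lies midway between the tips of the shut fingers; the grasp point (between the pads) lies 19 mm behind it; z points along the fingers, y is the line along which they close (so a half turn about z gives the same grasp; the last joint's range is limited). The gripper opens to 85 mm and grips with 20 to 120 N. Pads are 22 mm wide; open, the fingers measure 114 mm over their backs; the gripper's body (76 mm by 85 mm) begins 54 mm behind the grasp point. The pads swing forward as they close: fully open they stand 13 mm farther back than shut.
Start: joints at [1.125, 0.353, 1.633, -0, 1.155, -0.002], TCP at [268.358, 564.457, 231.281] pointing down, gripper open.
Joint ranges: [-2.63, 2.63], [-0.92, 2.1], [0.06, 2.66], [-1.3, 4.44], [0, 2.69], [-3.02, 3.02]. Speed limits (rad/s): [2.22, 2.22, 2.79, 3.14, 3.14, 3.14].

## Interface

Orientations are given as [roll, pitch, yaw] about the fixed x, y, z axes, in that order (R = Rz(yaw) Ry(pitch) Rx(roll)).
In Python, from rig import telemetry, optics, r gives the robot as it stands.
- The arm moves only by the tool play_rows, never from a script. Its arguments are lists of equal length, an entry for each row: "dp": the shift along the tool's x, y, z in units of 40 mm (1.0 is 40 mm), a list of three; "rot": the turn, a rotation vector about the tool's x, y, z in units of 6 degrees (1.0 is 6 degrees), a list of three. In form: {"dp": [[tx, ty, tz], ...], "rot": [[ax, ay, az], ...]}. A call has 1 to 5 rows; each row is the pose to reach, as a shift and turn from the pose commanded when the call began, along the tool's axes at that moment; what a row does not reach only later rows make up. A row lasts 1/12 s, in which the tool goes at most 41.7 mm and 7.16 degrees, less where a joint would pass 70% of its speed; a pose out of reach is approached as far as the arm can. A call with a gripper value outside its range is refused whole. "fingers" is the opening, from 0 (shut) to 1 (fully open), set as the call begins (left out, the last holds). The fingers move at their own pace and stop on an object; "grip_force" is the grip in N (left out, the last holds). Time passes only in rows, so rows that repeat a pose let the fingers close. It gives the time, the measured TCP pose, the force, the opening and the grip force at its end, in the units of the state.
- telemetry.sense(): the state, without advancing time (a new reading comes with each control period).
- optics.grab_frame(name): name is "scene" or "top" or "wrist"; returns a dict with "color" (384x512x3 uint8, red, green, blue), "mtx" (3x3 intrinsics, pixels), "D" ([k1, k2, p1, p2, k3] as OpenCV has them; the pictures are not rectified), "R" (3x3) and "t" (3): a world point X has camera coordinates R X + t; the wrist camera has in their place "mount" (4x4, takes a point from camera to tool coordinates, whose origin is the TCP and whose axes are the flange's). Camera axes: x right, y down, z forward; pixel columns grow to the right and rows downward; lengths in mm; the calibration is good to about 2 mm. A picture is of the moment at which its call begins: read the wrist's pose just before it. There is no depth.
- r.sign_off(): hands the job in; it is judged then, once.
The state is a dict: "clock": time; "qpos": joint angles; "qvel": joint speeds; "joint_efforts": joint torques, N m; "eef_pos": TCP position; "tcp_rot": TCP orientation; "contact_force": force on the tool from outside, world axes, zero at the start; "wrist_torque": the same for the moment, N m; "opening": opening from 0.0 (shut) to 1.0 (fully open); "grasp_force": force on a finger pad.
Only numpy, scipy, OpenCV 4.12 (cv2) and the standard library are available. Lean on these libraries where they do the work, as an engineer would, in place of code of your own. Each camera call takes 0.05 s, during which the arm holds its last target. There are 200 camera calls.

## Working session

There is one attempt and no reset: what is moved stays moved. The work goes in short steps, Python scripts to look and compute and a tool call to move; the robot and the scene stay as the last step left them, time stands still between calls to the robot, and variables do not carry over. Pictures are saved under pics/ and viewed, at most 14 in all, crops included, and the job is handed in when it is done.

Besides the shell and the picture viewer there is one more tool, called after "Emit:" by a JSON object that holds its "op" and its "data", one argument or row to a line. play_rows: Moves the arm, as the interface text tells. Its arguments: {"type":"object","properties":{"dp":{"type":"array"},"rot":{"type":"array"},"fingers":{"type":"number"},"grip_force":{"type":"number"}},"required":["dp","rot"]}

```bash
ls; mkdir -p pics; python3 - <<'E'
from rig import telemetry, optics, r
import cv2,pickle,numpy as np
print(telemetry.sense())
fr={}
for n in ["scene","top","wrist"]:
    f=optics.grab_frame(n); fr[n]=f
    print(n,{k:np.round(f[k],3).tolist() for k in f if k!="color"})
pickle.dump(fr,open("f0.pkl","wb"))
for n in ["scene","top"]:
    cv2.imwrite(f"pics/{n}0.png",cv2.resize(fr[n]["color"][:,:,::-1],(800,600),interpolation=cv2.INTER_CUBIC))
E
```

```text
pics
{'clock': 0.0, 'qpos': array([ 1.12460795e+00,  3.53680401e-01,  1.63413649e+00, -1.97994024e-05,
        1.15523456e+00, -2.37158634e-03]), 'qvel': array([-1.21700085e-03, -5.26610868e-05,  9.64813236e-04, -1.80728351e-04,
       -7.30791687e-04, -4.33465592e-04]), 'joint_efforts': array([ 1.31099798e-03, -6.05240464e+01, -3.42079604e+01, -1.39061763e-04,
        9.13866417e-03,  1.09018313e-05]), 'eef_pos': array([268.14597188, 564.01117493, 230.54054914]), 'tcp_rot': array([-3.14013381e+00,  1.46428705e-05,  2.69778388e+00]), 'contact_force': array([-0.06531462, -0.12992966, -0.33700418]), 'wrist_torque': array([-0.02727941, -0.01041737, -0.00821087]), 'grasp_force': 0.0, 'opening': 1.001786433501204}
scene {'mtx': [[479.47, 0.0, 249.459], [0.0, 479.47, 187.733], [0.0, 0.0, 1.0]], 'D': [-0.139, 0.0, 0.0, 0.0, 0.0], 'R': [[0.717, 0.697, 0.008], [0.535, -0.543, -0.648], [-0.447, 0.469, -0.762]], 't': [-499.137, -219.967, 1531.545]}
top {'mtx': [[490.447, 0.0, 249.149], [0.0, 490.447, 189.461], [0.0, 0.0, 1.0]], 'D': [-0.201, 0.0, 0.0, 0.0, 0.0], 'R': [[-0.009, -1.0, 0.015], [-0.996, 0.008, -0.091], [0.091, -0.016, -0.996]], 't': [95.77, 578.773, 1224.522]}
wrist {'mtx': [[272.739, 0.0, 256.689], [0.0, 272.739, 192.244], [0.0, 0.0, 1.0]], 'D': [-0.059, 0.0, 0.0, 0.0, 0.0], 'mount': [[-0.0, -0.962, -0.273, 68.321], [1.0, -0.0, -0.001, 1.051], [0.001, -0.273, 0.962, -143.757], [0.0, 0.0, 0.0, 1.0]]}
```

View pics/scene0.png

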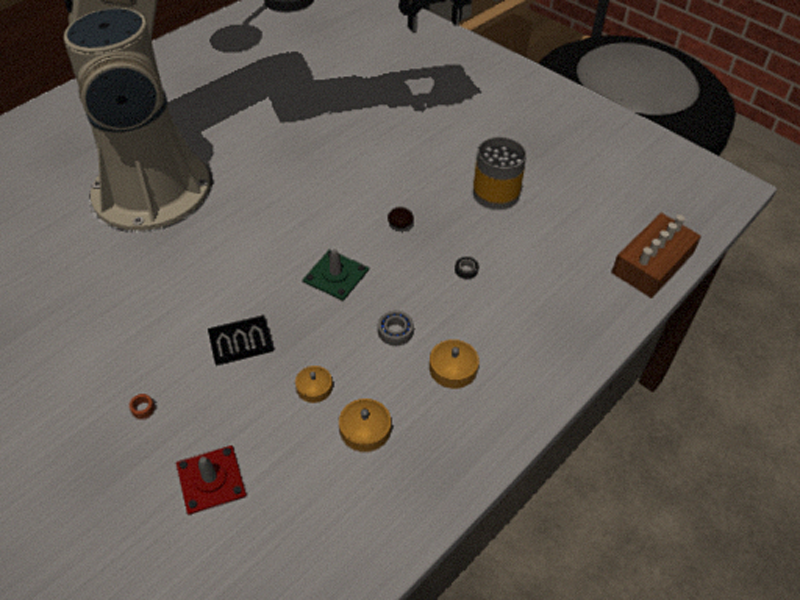

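View pics/top0.png

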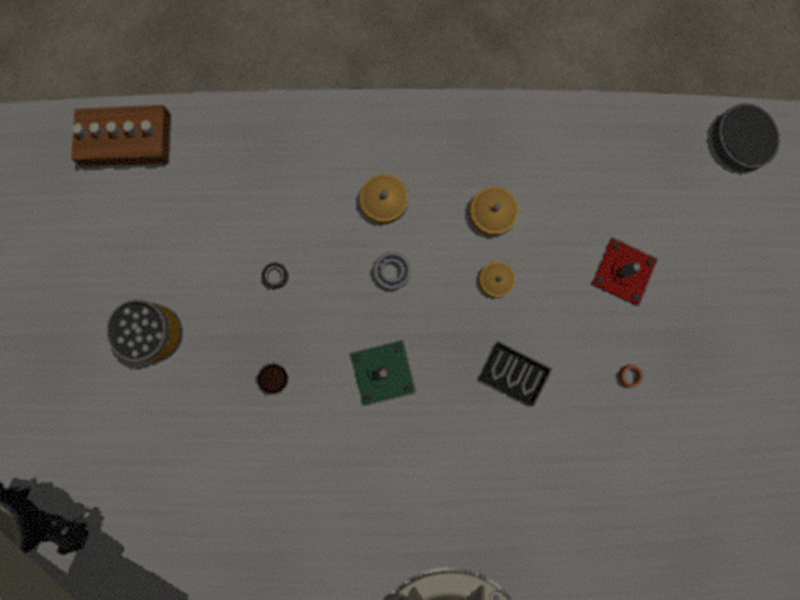

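The scene shows the green stub at top-view pixel (381,373) in the 800-wide picture. The large bearing is at (391,271), the spacer at (629,376) and the small bearing at (274,275). The knob is at (272,379), the tray at (514,374) and the tin at (140,332).

There are three cap-like parts: (384,197), (494,210) and (497,279). The last is clearly the smallest, so it is the cap. I'll measure them and confirm that in a crop.

```bash
cat > h.py <<'E'
import cv2,pickle,numpy as np
from scipy.spatial.transform import Rotation as Ro
def ray(f,p,T=None):
    """camera centre and world ray directions for pixels p"""
    u=cv2.undistortPoints(np.float64(p).reshape(-1,1,2),f["mtx"],np.float64(f["D"])).reshape(-1,2)
    d=np.c_[u,np.ones(len(u))]
    if "mount" in f:
        M=T@f["mount"]; return M[:3,3],d@M[:3,:3].T
    return -f["R"].T@f["t"],d@f["R"]
def plane(f,p,z,T=None):
    c,d=ray(f,p,T); return c+d*((z-c[2])/d[:,2:])
def tool(s):
    T=np.eye(4); T[:3,:3]=Ro.from_euler("xyz",s["tcp_rot"]).as_matrix(); T[:3,3]=s["eef_pos"]; return T
def blobs(m,amin=40):
    m=cv2.morphologyEx(m.astype(np.uint8),cv2.MORPH_CLOSE,np.ones((3,3)))
    return [c for c in cv2.findContours(m,cv2.RETR_EXTERNAL,cv2.CHAIN_APPROX_NONE)[0] if cv2.contourArea(c)>amin]
E
python3 - <<'E'
from h import *
fr=pickle.load(open("f0.pkl","rb"))
f=fr["top"]; hsv=cv2.cvtColor(f["color"],cv2.COLOR_RGB2HSV); H,S,V=[hsv[...,i].astype(int) for i in range(3)]
def show(n,m,z):
    for c in blobs(m):
        (x,y),rad=cv2.minEnclosingCircle(c); P=plane(f,c.reshape(-1,2),z)
        (wx,wy),wr=cv2.minEnclosingCircle(P[:,:2].astype(np.float32)); ctr=(P.min(0)+P.max(0))[:2]/2
        print(n,"px",round(x*1.5625),round(y*1.5625),"world",round(wx),round(wy),"diam",round(2*wr),"bbox",ctr.round())
show("green",(H>55)&(H<95)&(S>70),8)
show("red",(S>150)&((H<6)|(H>174))&(V>70),8)
show("orange",(S>120)&(H>=5)&(H<14),20)
show("brass",(S>120)&(H>=15)&(H<28)&(V>60),10)
show("dark",(V<42)&(np.arange(384)[:,None]>60),16)
# contrast vs local bench for bearings
g=cv2.cvtColor(f["color"],cv2.COLOR_RGB2GRAY).astype(int)
for n,(x,y),z in [("large",(391,271),22),("small",(274,275),16)]:
    x=int(x*.64);y=int(y*.64);w=18
    sub=g[y-w:y+w,x-w:x+w]; bg=np.median(g[y-30:y+30,x-30:x+30])
    m=np.zeros_like(g,bool); m[y-w:y+w,x-w:x+w]=abs(f["color"][y-w:y+w,x-w:x+w].astype(int)-np.median(f["color"][y-30:y+30,x-30:x+30].reshape(-1,3),axis=0)).max(2)>14
    show(n,m,z)
im=f["color"][:,:,::-1]
cv2.imwrite("pics/crop.png",cv2.resize(im[110:265,155:420],None,fx=3,fy=3,interpolation=cv2.INTER_CUBIC))
E
```

```text
green px 36 520 world 200 700 diam 72 bbox [200. 702.]
green px 382 373 world 455 104 diam 116 bbox [455. 104.]
red px 624 271 world 621 -310 diam 118 bbox [ 621. -310.]
orange px 272 378 world 447 283 diam 44 bbox [447. 285.]
orange px 630 375 world 444 -310 diam 38 bbox [ 444. -311.]
orange px 120 136 world 864 554 diam 193 bbox [863. 553.]
brass px 162 327 world 532 469 diam 78 bbox [532. 462.]
brass px 496 279 world 609 -88 diam 60 bbox [608. -89.]
brass px 493 210 world 725 -86 diam 83 bbox [725. -86.]
brass px 383 198 world 747 99 diam 82 bbox [747. 100.]
dark px 41 515 world 217 684 diam 184 bbox [204. 683.]
dark px 272 379 world 446 284 diam 49 bbox [447. 284.]
dark px 514 374 world 450 -114 diam 116 bbox [ 451. -114.]
dark px 138 331 world 525 511 diam 103 bbox [529. 515.]
dark px 625 271 world 620 -309 diam 32 bbox [ 622. -310.]
dark px 121 160 world 816 551 diam 162 bbox [817. 551.]
dark px 743 138 world 861 -549 diam 136 bbox [ 860. -548.]
large px 389 272 world 620 91 diam 67 bbox [620.  92.]
small px 274 276 world 616 282 diam 49 bbox [617. 280.]
```

View pics/crop.png

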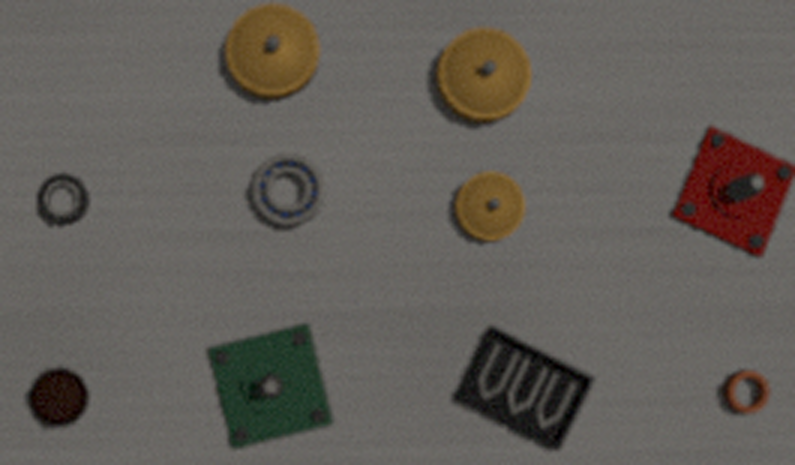

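The crop confirms the smallest brass cap is the one at (490,206) in the crop. Measured diameters are 60 mm for it against 82 mm for the other two, so it is the cap, at about (608,-88). I'll start moving, squaring the tool to yaw π on the way.

Emit:
{"op": "play_rows", "data": {
  "dp": [
    [-0.88, -0.46, 0.15],
    [-1.77, -0.93, 0.3],
    [-2.66, -1.4, 0.45],
    [-3.54, -1.86, 0.6],
    [-4.43, -2.32, 0.75]
  ],
  "rot": [
    [0, 0, -0.85],
    [0, 0, -1.7],
    [0, 0, -2.54],
    [0, 0, -3.39],
    [0, 0, -4.24]
  ],
  "fingers": 1
}}

```text
clock: 0.57
eef_pos: [389.1, 402.9, 200.9]
tcp_rot: [-3.141, -0.0, -3.136]
contact_force: [0.0, 0.6, 0.0]
opening: 0.998
grasp_force: 0.0
```

```bash
cat > st.py <<'E'
from rig import telemetry
import sys,numpy as np
s=telemetry.sense(); print(s["clock"],s["eef_pos"].round(1),s["tcp_rot"].round(4),s["qpos"].round(2),s["contact_force"].round(1))
E
python3 st.py
```

```text
0.5667 [389.1 402.9 200.9] [-3.1414e+00 -1.0000e-04 -3.1364e+00] [ 0.8   0.28  1.8  -0.    1.05 -0.78] [0.  0.6 0. ]
```

Emit:
{"op": "play_rows", "data": {
  "dp": [
    [-0.58, -0.78, 0.2],
    [-1.16, -1.56, 0.4],
    [-1.74, -2.34, 0.7],
    [-2.32, -3.12, 1.0],
    [-2.9, -3.9, 1.2]
  ],
  "rot": [
    [0, 0, 0],
    [0, 0, 0],
    [0, 0, 0],
    [0, 0, 0],
    [0, 0, 0]
  ]
}}

```text
clock: 0.98
eef_pos: [504.9, 246.6, 152.2]
tcp_rot: [-3.141, -0.001, -3.141]
contact_force: [0.3, 0.4, -0.6]
opening: 0.996
grasp_force: 0.0
```

Emit:
{"op": "play_rows", "data": {
  "dp": [
    [-0.58, -0.78, 0.2],
    [-1.16, -1.56, 0.4],
    [-1.74, -2.34, 0.7],
    [-2.32, -3.12, 1.0],
    [-2.9, -3.9, 1.2]
  ],
  "rot": [
    [0, 0, 0],
    [0, 0, 0],
    [0, 0, 0],
    [0, 0, 0],
    [0, 0, 0]
  ]
}}

```text
clock: 1.4
eef_pos: [620.9, 90.7, 104.0]
tcp_rot: [-3.141, -0.001, -3.142]
contact_force: [-0.1, 0.7, 0.4]
opening: 0.997
grasp_force: 0.0
```

```bash
cat > look.py <<'E'
from rig import telemetry, optics
import sys; from h import *
s=telemetry.sense(); f=optics.grab_frame("wrist"); n=sys.argv[1]
pickle.dump((s,f),open(n+".pkl","wb")); cv2.imwrite(f"pics/{n}.png",f["color"][:,:,::-1])
print(s["clock"],s["eef_pos"].round(1),s["tcp_rot"].round(4))
E
python3 look.py w1
```

```text
1.4 [620.9  90.7 104. ] [-3.1414e+00 -1.3000e-03 -3.1415e+00]
```

View pics/w1.png

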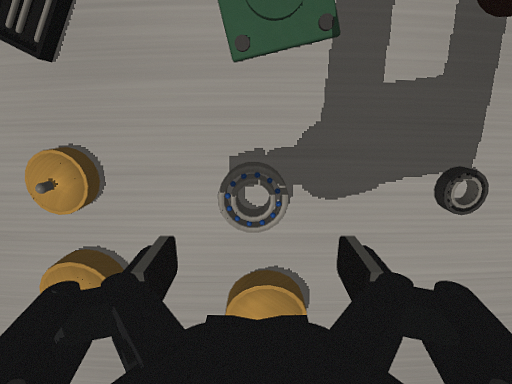

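The wrist view shows the large bearing at (254,197), the small bearing at (461,190), the small cap at (63,182) and the green plate at the top. I'll refine the positions.

```bash
python3 - <<'E'
from h import *
s,f=pickle.load(open("w1.pkl","rb")); T=tool(s)
hsv=cv2.cvtColor(f["color"],cv2.COLOR_RGB2HSV); H,S,V=[hsv[...,i].astype(int) for i in range(3)]
m=(H>100)&(H<130)&(S>110)&(V>50); y,x=np.nonzero(m); k=(abs(x-254)<45)&(abs(y-197)<45)
P=plane(f,np.c_[x,y][k],21,T)[:,:2].astype(np.float32); print(k.sum(),"blue",cv2.minEnclosingCircle(P))
m=(V<75)&(S<110); m[:150]=0;m[225:]=0;m[:,:425]=0
for c in blobs(m): print("small",cv2.minEnclosingCircle(plane(f,c.reshape(-1,2),16,T)[:,:2].astype(np.float32)),cv2.boundingRect(c))
E
```

```text
268 blue ((623.73095703125, 87.46951293945312), 24.720348358154297)
small ((607.4967651367188, 267.9192810058594), 39.751792907714844) (425, 150, 64, 65)
```

Emit:
{"op": "play_rows", "data": {
  "dp": [
    [-0.07, -0.08, 0.6],
    [-0.07, -0.08, 1.3],
    [-0.07, -0.08, 1.9],
    [-0.07, -0.08, 2.4],
    [-0.07, -0.08, 2.62]
  ],
  "rot": [
    [0, 0, 0],
    [0, 0, 0],
    [0, 0, 0],
    [0, 0, 0],
    [0, 0, 0]
  ]
}}

```text
clock: 1.87
eef_pos: [621.5, 89.0, -2.5]
tcp_rot: [-3.141, -0.004, 3.142]
contact_force: [-0.8, -0.5, -0.4]
opening: 1.0
grasp_force: 0.0
```

Emit:
{"op": "play_rows", "data": {
  "dp": [
    [0, 0, 0],
    [0, 0, 0],
    [0, 0, 0],
    [0, 0, 0],
    [0, 0, 0]
  ],
  "rot": [
    [0, 0, 0],
    [0, 0, 0],
    [0, 0, 0],
    [0, 0, 0],
    [0, 0, 0]
  ],
  "fingers": 0.5,
  "grip_force": 40
}}

```text
clock: 2.28
eef_pos: [624.1, 89.6, 1.6]
tcp_rot: [3.141, 0.002, -3.141]
contact_force: [0.3, 0.0, -2.8]
opening: 0.706
grasp_force: 43.6
```

```bash
python3 look.py w2
```

```text
2.2833 [624.1  89.6   1.6] [ 3.1413e+00  1.7000e-03 -3.1413e+00]
```

View pics/w2.png

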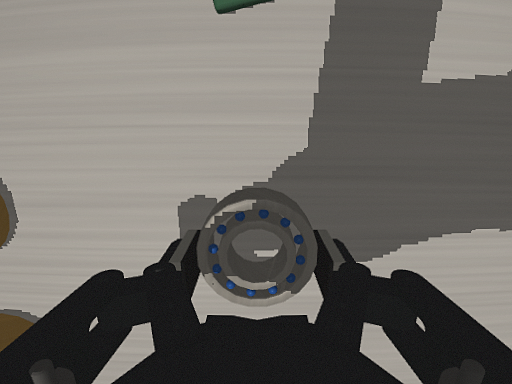

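The bearing is gripped, centred near (256,255) between the pads. I'll lift it and go near the stub to measure the axle.

Emit:
{"op": "play_rows", "data": {
  "dp": [
    [0, 0, -0.7],
    [0, 0, -1.4],
    [0, 0, -2.1],
    [0, 0, -2.75],
    [0.6, 0.1, -2.75]
  ],
  "rot": [
    [0, 0, 0],
    [0, 0, 0],
    [0, 0, 0],
    [0, 0, 0],
    [0, 0, 0]
  ]
}}

```text
clock: 2.75
eef_pos: [606.6, 93.8, 117.0]
tcp_rot: [3.14, 0.013, 3.141]
contact_force: [1.6, 0.6, -1.1]
opening: 0.704
grasp_force: 45.2
```

Emit:
{"op": "play_rows", "data": {
  "dp": [
    [0.6, 0.1, 0],
    [1.2, 0.2, 0],
    [1.7, 0.26, 0],
    [1.85, 0.26, 0],
    [1.85, 0.26, 0]
  ],
  "rot": [
    [0, 0, 0],
    [0, 0, 0],
    [0, 0, 0],
    [0, 0, 0],
    [0, 0, 0]
  ]
}}

```text
clock: 3.17
eef_pos: [524.1, 103.9, 110.9]
tcp_rot: [-3.142, -0.0, -3.141]
contact_force: [-0.0, 0.3, -2.6]
opening: 0.708
grasp_force: 45.2
```

```bash
python3 look.py w3; python3 - <<'E'
from h import *
for n in ("w2","w3"):
    s,f=pickle.load(open(n+".pkl","rb"))
    hsv=cv2.cvtColor(f["color"],cv2.COLOR_RGB2HSV); H,S,V=[hsv[...,i].astype(int) for i in range(3)]
    m=(H>100)&(H<130)&(S>110)&(V>50); y,x=np.nonzero(m); k=(abs(x-256)<70)&(abs(y-255)<70)
    for zt in (-20,-23):  # top-face depth in tool coords
        P=plane(f,np.c_[x,y][k],zt,np.eye(4))[:,:2].astype(np.float32); print(n,zt,k.sum(),cv2.minEnclosingCircle(P))
E
```

```text
3.1667 [524.1 103.9 110.9] [-3.1415e+00 -3.0000e-04 -3.1407e+00]
w2 -20 769 ((-0.23283611238002777, 0.3601648211479187), 24.66876792907715)
w2 -23 769 ((1.4205552339553833, 0.36331871151924133), 24.070755004882812)
w3 -20 763 ((-0.24336063861846924, 0.367600679397583), 24.665979385375977)
w3 -23 763 ((1.4102965593338013, 0.37054258584976196), 24.068050384521484)
```

View pics/w3.png

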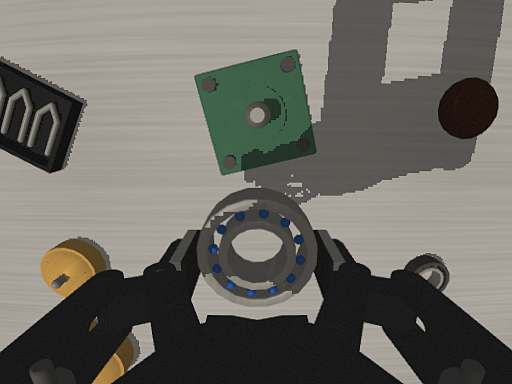

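The held bearing is centred on the TCP to about 1 mm. The axle tip is at (258,115) and the plate spans (195–316, 50–175).

```bash
cat > stub.py <<'E'
from h import *; import sys
s,f=pickle.load(open(sys.argv[1]+".pkl","rb")); T=tool(s)
hsv=cv2.cvtColor(f["color"],cv2.COLOR_RGB2HSV); H,S,V=[hsv[...,i].astype(int) for i in range(3)]
m=(H>55)&(H<95)&(S>70)
for c in blobs(m,1500):
    P=plane(f,c.reshape(-1,2),8,T)[:,:2].astype(np.float32); print("plate",cv2.minAreaRect(P))
    x,y,w,h=cv2.boundingRect(c); cx,cy=x+w//2,y+h//2
    q=(S<60)&(V>115); q[:cy-25]=0;q[cy+25:]=0;q[:,:cx-25]=0;q[:,cx+25:]=0
    for d in blobs(q,20): (u,v),rr=cv2.minEnclosingCircle(d); print("tip",u,v,rr,plane(f,[[u,v]],66,T).round(1))
E
python3 stub.py w3
```

```text
plate ((455.7039489746094, 104.43231201171875), (88.84351348876953, 88.9748306274414), 13.721514701843262)
tip 256.7882995605469 114.80630493164062 7.526108741760254 [[455.8 104.3  66. ]]
```

Emit:
{"op": "play_rows", "data": {
  "dp": [
    [0.6, 0, 0],
    [1.2, 0, 0],
    [1.6, 0, 0],
    [1.71, 0, 0],
    [1.71, 0, 0.4]
  ],
  "rot": [
    [0, 0, 0],
    [0, 0, 0],
    [0, 0, 0],
    [0, 0, 0],
    [0, 0, 0]
  ]
}}

```text
clock: 3.63
eef_pos: [459.5, 104.2, 96.7]
tcp_rot: [3.141, 0.005, -3.141]
contact_force: [1.4, -0.1, -2.3]
opening: 0.707
grasp_force: 45.2
```

Emit:
{"op": "play_rows", "data": {
  "dp": [
    [0, 0, 0.4],
    [0, 0, 0.8],
    [0, 0, 1.2],
    [0, 0, 1.5],
    [0, 0, 1.7]
  ],
  "rot": [
    [0, 0, 0],
    [0, 0, 0],
    [0, 0, 0],
    [0, 0, 0],
    [0, 0, 0]
  ]
}}

```text
clock: 4.05
eef_pos: [458.8, 103.9, 25.5]
tcp_rot: [3.141, 0.001, 3.142]
contact_force: [0.8, -0.4, -2.7]
opening: 0.705
grasp_force: 45.2
```

Emit:
{"op": "play_rows", "data": {
  "dp": [
    [0, 0, 0.1],
    [0, 0, 0.15],
    [0, 0, 0.2],
    [0, 0, 0.24],
    [0, 0, 0.24]
  ],
  "rot": [
    [0, 0, 0],
    [0, 0, 0],
    [0, 0, 0],
    [0, 0, 0],
    [0, 0, 0]
  ]
}}

```text
clock: 4.47
eef_pos: [457.4, 103.8, 17.1]
tcp_rot: [3.141, 0.001, -3.141]
contact_force: [0.3, -0.6, -2.0]
opening: 0.705
grasp_force: 45.2
```

Emit:
{"op": "play_rows", "data": {
  "dp": [
    [0.04, 0.01, 0.0],
    [0.04, 0.01, 0.02],
    [0.04, 0.01, 0.04],
    [0.04, 0.01, 0.04],
    [0.04, 0.01, 0.04]
  ],
  "rot": [
    [0, 0, 0],
    [0, 0, 0],
    [0, 0, 0],
    [0, 0, 0],
    [0, 0, 0]
  ]
}}

```text
clock: 4.88
eef_pos: [455.5, 104.2, 15.4]
tcp_rot: [3.142, 0.0, -3.141]
contact_force: [0.6, -0.9, -0.4]
opening: 0.705
grasp_force: 45.3
```

Contact is just beginning (Fz -2.0 → -0.4), so I'll release and back off.

Emit:
{"op": "play_rows", "data": {
  "dp": [
    [0, 0, 0],
    [0, 0, 0],
    [0, 0, 0],
    [0, 0, 0],
    [0, 0, 0]
  ],
  "rot": [
    [0, 0, 0],
    [0, 0, 0],
    [0, 0, 0],
    [0, 0, 0],
    [0, 0, 0]
  ],
  "fingers": 1
}}

```text
clock: 5.3
eef_pos: [455.5, 104.2, 15.3]
tcp_rot: [3.142, 0.0, -3.141]
contact_force: [-0.0, -0.1, -0.3]
opening: 0.999
grasp_force: 0.0
```

Emit:
{"op": "play_rows", "data": {
  "dp": [
    [0, 0, -0.6],
    [0, 0, -1.4],
    [0, 0, -2.2],
    [-0.4, 0, -3.0],
    [-1.0, -0.6, -3.3]
  ],
  "rot": [
    [0, 0, 0],
    [0, 0, 0],
    [0, 0, 0],
    [0, 0, 0],
    [0, 0, 0]
  ]
}}

```text
clock: 5.72
eef_pos: [496.3, 82.4, 151.4]
tcp_rot: [3.14, 0.004, -3.139]
contact_force: [1.2, -0.0, 0.3]
opening: 1.003
grasp_force: 0.0
```

```bash
python3 look.py w4; python3 - <<'E'
from h import *
s,f=pickle.load(open("w4.pkl","rb"));T=tool(s)
hsv=cv2.cvtColor(f["color"],cv2.COLOR_RGB2HSV); H,S,V=[hsv[...,i].astype(int) for i in range(3)]
m=(H>100)&(H<130)&(S>110)&(V>50); y,x=np.nonzero(m)
print(cv2.minEnclosingCircle(plane(f,np.c_[x,y],34,T)[:,:2].astype(np.float32)))
E
```

```text
5.7167 [496.3  82.4 151.4] [ 3.1398  0.004  -3.1393]
((455.8138427734375, 104.69292449951172), 24.709199905395508)
```

View pics/w4.png

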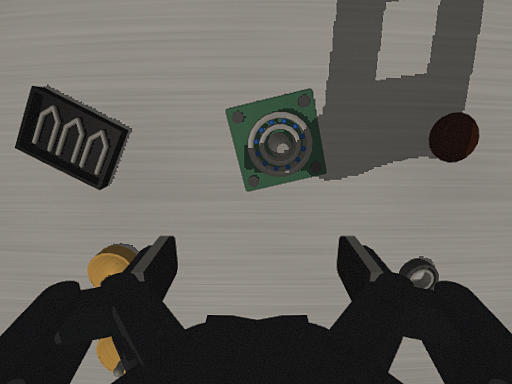

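The large bearing is seated around the axle at (281,142), measured at (455.8,104.7). Next is the spacer.

Emit:
{"op": "play_rows", "data": {
  "dp": [
    [0.12, -0.95, 0],
    [0.25, -1.9, 0.1],
    [0.4, -2.9, 0.2],
    [0.5, -3.9, 0.3],
    [0.65, -4.9, 0.4]
  ],
  "rot": [
    [0, 0, 0],
    [0, 0, 0],
    [0, 0, 0],
    [0, 0, 0],
    [0, 0, 0]
  ]
}}

```text
clock: 6.18
eef_pos: [469.0, -117.5, 131.0]
tcp_rot: [-3.141, 0.0, -3.141]
contact_force: [0.1, -0.1, 0.5]
opening: 1.0
grasp_force: 0.0
```

Emit:
{"op": "play_rows", "data": {
  "dp": [
    [0.12, -0.98, 0.2],
    [0.25, -1.96, 0.4],
    [0.4, -2.9, 0.6],
    [0.5, -3.9, 0.75],
    [0.65, -4.9, 0.75]
  ],
  "rot": [
    [0, 0, 0],
    [0, 0, 0],
    [0, 0, 0],
    [0, 0, 0],
    [0, 0, 0]
  ]
}}

```text
clock: 6.6
eef_pos: [442.2, -313.3, 99.8]
tcp_rot: [3.14, -0.002, 3.142]
contact_force: [1.4, -0.8, 0.4]
opening: 0.999
grasp_force: 0.0
```

Emit:
{"op": "play_rows", "data": {
  "dp": [
    [0, 0, 0],
    [0, 0, 0]
  ],
  "rot": [
    [0, 0, 0],
    [0, 0, 0]
  ]
}}

```text
clock: 6.77
eef_pos: [442.7, -313.7, 100.7]
tcp_rot: [3.141, -0.0, 3.138]
contact_force: [-0.5, 0.1, -0.3]
opening: 0.996
grasp_force: 0.0
```

```bash
python3 look.py w5; python3 - <<'E'
from h import *
s,f=pickle.load(open("w5.pkl","rb"));T=tool(s)
hsv=cv2.cvtColor(f["color"],cv2.COLOR_RGB2HSV); H,S,V=[hsv[...,i].astype(int) for i in range(3)]
for c in blobs((S>110)&(H>=3)&(H<15)&(V>50)):
    print(cv2.boundingRect(c))
    P=plane(f,c.reshape(-1,2),20,T)[:,:2].astype(np.float32); print(cv2.minEnclosingCircle(P),(P.min(0)+P.max(0))/2,np.ptp(P,0))
E
```

```text
6.7667 [ 442.7 -313.7  100.7] [ 3.1415e+00 -3.0000e-04  3.1381e+00]
(237, 174, 43, 45)
((441.9786071777344, -312.7669372558594), 20.081636428833008) [ 442.1873  -312.28174] [39.49475 36.24771]
```

View pics/w5.png

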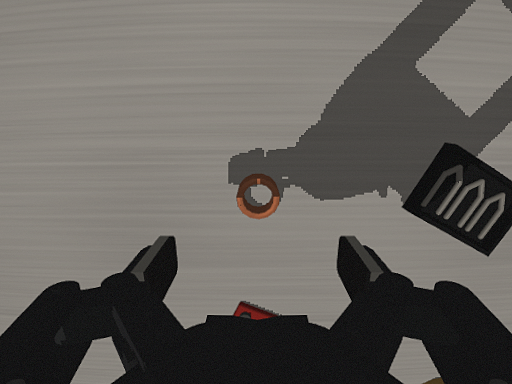

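The spacer is at (258,196), directly below and between the fingers. I'll grip it.

Emit:
{"op": "play_rows", "data": {
  "dp": [
    [0, 0.03, 0.6],
    [0, 0.03, 1.2],
    [0, 0.03, 1.8],
    [0, 0.03, 2.3],
    [0, 0.03, 2.47]
  ],
  "rot": [
    [0, 0, 0],
    [0, 0, 0],
    [0, 0, 0],
    [0, 0, 0],
    [0, 0, 0]
  ],
  "fingers": 0.75
}}

```text
clock: 7.23
eef_pos: [442.2, -308.0, 0.0]
tcp_rot: [3.139, -0.003, -3.14]
contact_force: [-0.7, -0.0, 0.6]
opening: 0.753
grasp_force: 0.0
```

Emit:
{"op": "play_rows", "data": {
  "dp": [
    [0, 0, 0],
    [0, 0, 0],
    [0, 0, 0],
    [0, 0, 0],
    [0, 0, 0]
  ],
  "rot": [
    [0, 0, 0],
    [0, 0, 0],
    [0, 0, 0],
    [0, 0, 0],
    [0, 0, 0]
  ],
  "fingers": 0.2,
  "grip_force": 30
}}

```text
clock: 7.65
eef_pos: [444.1, -311.0, 3.5]
tcp_rot: [-3.141, 0.001, -3.141]
contact_force: [-0.4, -0.5, -1.0]
opening: 0.436
grasp_force: 30.1
```

Emit:
{"op": "play_rows", "data": {
  "dp": [
    [0, 0, 0],
    [0, 0, 0],
    [0, 0, 0],
    [0, 0, 0]
  ],
  "rot": [
    [0, 0, 0],
    [0, 0, 0],
    [0, 0, 0],
    [0, 0, 0]
  ]
}}

```text
clock: 7.98
eef_pos: [444.0, -310.9, 3.3]
tcp_rot: [-3.141, 0.001, -3.142]
contact_force: [-0.1, 1.6, 6.7]
opening: 0.434
grasp_force: 30.7
```

```bash
python3 look.py w6; cat > held.py <<'E'
from h import *; import sys
n,zt=sys.argv[1],float(sys.argv[2]); s,f=pickle.load(open(n+".pkl","rb"))
hsv=cv2.cvtColor(f["color"],cv2.COLOR_RGB2HSV); H,S,V=[hsv[...,i].astype(int) for i in range(3)]
for c in blobs((S>110)&(H>=3)&(H<28)&(V>50),200):
    P=plane(f,c.reshape(-1,2),zt,np.eye(4))[:,:2].astype(np.float32); print(cv2.boundingRect(c),cv2.minEnclosingCircle(P),(P.min(0)+P.max(0))/2,np.ptp(P,0))
E
python3 held.py w6 -18
```

```text
7.9833 [ 444.  -310.9    3.3] [-3.1410e+00  1.1000e-03 -3.1416e+00]
(221, 207, 72, 76) ((3.7225208282470703, 0.12171926349401474), 21.31373405456543) [3.7387438 0.3248005] [42.203224 36.497833]
```

View pics/w6.png

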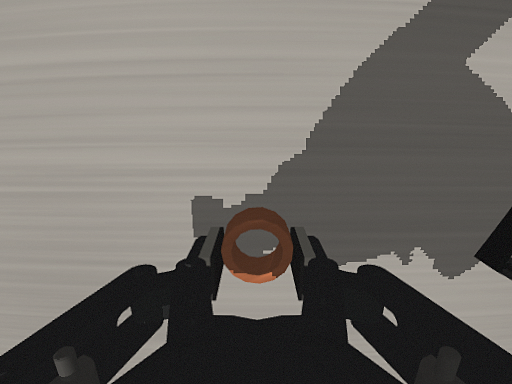

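The spacer is gripped, but an upward force of about 7 N suggests the tips are resting on the bench. I'll regrip it 3 mm higher.

Emit:
{"op": "play_rows", "data": {
  "dp": [
    [0, 0, 0],
    [0, 0, -0.08],
    [-0.0, 0, -0.08]
  ],
  "rot": [
    [0, 0, 0],
    [0, 0, 0],
    [0, 0, 0]
  ],
  "fingers": 0.55
}}

```text
clock: 8.28
eef_pos: [443.6, -310.8, 6.1]
tcp_rot: [-3.141, 0.0, -3.141]
contact_force: [-0.3, -0.3, -0.3]
opening: 0.55
grasp_force: 0.0
```

Emit:
{"op": "play_rows", "data": {
  "dp": [
    [0, 0, 0],
    [0, 0, 0],
    [0, 0, 0],
    [0, 0, 0],
    [0, 0, 0]
  ],
  "rot": [
    [0, 0, 0],
    [0, 0, 0],
    [0, 0, 0],
    [0, 0, 0],
    [0, 0, 0]
  ],
  "fingers": 0.2,
  "grip_force": 30
}}

```text
clock: 8.7
eef_pos: [443.6, -310.8, 6.2]
tcp_rot: [-3.141, 0.0, -3.141]
contact_force: [-1.7, 0.7, 7.8]
opening: 0.436
grasp_force: 29.1
```

Emit:
{"op": "play_rows", "data": {
  "dp": [
    [0, 0, 0],
    [0, 0, -0.8],
    [0, 0, -1.6],
    [0, 0, -2.4],
    [0, 0.5, -3.2]
  ],
  "rot": [
    [0, 0, 0],
    [0, 0, 0],
    [0, 0, 0],
    [0, 0, 0],
    [0, 0, 0]
  ]
}}

```text
clock: 9.12
eef_pos: [443.8, -292.6, 135.1]
tcp_rot: [-3.14, 0.001, 3.141]
contact_force: [-0.1, 0.4, -0.6]
opening: 0.432
grasp_force: 30.6
```

Emit:
{"op": "play_rows", "data": {
  "dp": [
    [-0.18, 0.95, 0],
    [-0.36, 1.9, 0],
    [-0.55, 2.9, 0],
    [-0.75, 3.9, 0],
    [-0.95, 4.9, 0]
  ],
  "rot": [
    [0, 0, 0],
    [0, 0, 0],
    [0, 0, 0],
    [0, 0, 0],
    [0, 0, 0]
  ]
}}

```text
clock: 9.53
eef_pos: [481.2, -92.9, 133.8]
tcp_rot: [-3.142, 0.0, 3.141]
contact_force: [0.5, 0.4, -1.1]
opening: 0.435
grasp_force: 30.6
```

Emit:
{"op": "play_rows", "data": {
  "dp": [
    [-0.2, 1, 0],
    [-0.4, 2, 0],
    [-0.6, 3, 0],
    [-0.8, 4, 0],
    [-1.1, 5.0, 0]
  ],
  "rot": [
    [0, 0, 0],
    [0, 0, 0],
    [0, 0, 0],
    [0, 0, 0],
    [0, 0, 0]
  ]
}}

```text
clock: 9.95
eef_pos: [524.5, 107.2, 133.5]
tcp_rot: [-3.141, -0.001, -3.141]
contact_force: [0.9, 0.2, -1.1]
opening: 0.432
grasp_force: 30.6
```

Emit:
{"op": "play_rows", "data": {
  "dp": [
    [0, 0, 0],
    [0, 0, 0],
    [0, 0, 0]
  ],
  "rot": [
    [0, 0, 0],
    [0, 0, 0],
    [0, 0, 0]
  ]
}}

```text
clock: 10.2
eef_pos: [524.7, 105.3, 133.3]
tcp_rot: [-3.141, -0.001, -3.14]
contact_force: [0.6, -1.2, -2.2]
opening: 0.429
grasp_force: 30.7
```

```bash
python3 look.py w7; python3 held.py w7 -14; python3 stub.py w7
```

```text
10.2 [524.7 105.3 133.3] [-3.1411e+00 -1.2000e-03 -3.1402e+00]
(54, 231, 61, 55) ((-6.279264450073242, -94.6324691772461), 18.673307418823242) [ -6.853787 -94.471825] [33.489887 35.445114]
(222, 206, 70, 75) ((2.6512861251831055, 0.7671269178390503), 21.47290802001953) [2.5983381 0.3175888] [42.80178  36.596622]
plate ((455.6057434082031, 104.44928741455078), (88.7298355102539, 88.96666717529297), 13.666240692138672)
tip 255.36441040039062 113.66949462890625 23.29564666748047 [[455.5 104.5  66. ]]
tip 234.5 93.0 8.139510154724121 [[440.7  89.2  66. ]]
```

View pics/w7.png

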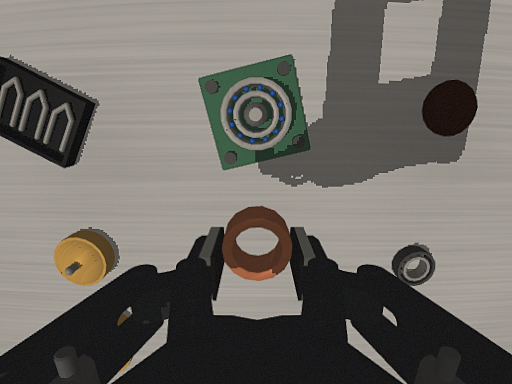

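The spacer is held at (257,243), with the axle tip and bearing at (256,114). I'll move over the axle and lower it.

Emit:
{"op": "play_rows", "data": {
  "dp": [
    [0.6, 0, 0],
    [1.2, -0.01, 0],
    [1.6, -0.03, 0],
    [1.73, -0.03, 0.2],
    [1.73, -0.03, 0.6]
  ],
  "rot": [
    [0, 0, 0],
    [0, 0, 0],
    [0, 0, 0],
    [0, 0, 0],
    [0, 0, 0]
  ]
}}

```text
clock: 10.67
eef_pos: [456.0, 103.1, 110.5]
tcp_rot: [3.141, 0.002, 3.14]
contact_force: [0.8, 0.0, -1.2]
opening: 0.43
grasp_force: 30.7
```

Emit:
{"op": "play_rows", "data": {
  "dp": [
    [0, 0, 0.1],
    [0, 0, 0.1],
    [0, 0, 0.1],
    [0, 0, 0.1]
  ],
  "rot": [
    [0, 0, 0],
    [0, 0, 0],
    [0, 0, 0],
    [0, 0, 0]
  ]
}}

```text
clock: 11.0
eef_pos: [456.9, 103.9, 106.0]
tcp_rot: [3.141, 0.001, 3.141]
contact_force: [0.4, 0.4, -0.3]
opening: 0.432
grasp_force: 30.7
```

Emit:
{"op": "play_rows", "data": {
  "dp": [
    [0.04, 0, 0.3],
    [0.04, 0, 0.65],
    [0.04, 0, 1.0],
    [0.04, 0, 1.3],
    [0.04, 0, 1.5]
  ],
  "rot": [
    [0, 0, 0],
    [0, 0, 0],
    [0, 0, 0],
    [0, 0, 0],
    [0, 0, 0]
  ]
}}

```text
clock: 11.42
eef_pos: [454.9, 104.1, 45.1]
tcp_rot: [-3.142, 0.0, -3.141]
contact_force: [-0.2, 0.0, -0.9]
opening: 0.429
grasp_force: 30.7
```

Emit:
{"op": "play_rows", "data": {
  "dp": [
    [0, 0, 0.02],
    [0, 0, 0.04],
    [0, 0, 0.04],
    [0, 0, 0.04]
  ],
  "rot": [
    [0, 0, 0],
    [0, 0, 0],
    [0, 0, 0],
    [0, 0, 0]
  ]
}}

```text
clock: 11.75
eef_pos: [455.2, 104.2, 44.7]
tcp_rot: [3.141, 0.001, -3.141]
contact_force: [0.3, -0.9, -0.5]
opening: 0.434
grasp_force: 30.7
```

Emit:
{"op": "play_rows", "data": {
  "dp": [
    [0, 0, 0.02],
    [0, 0, 0.04],
    [0, 0, 0.06],
    [0, 0, 0.06],
    [0, 0, 0.06]
  ],
  "rot": [
    [0, 0, 0],
    [0, 0, 0],
    [0, 0, 0],
    [0, 0, 0],
    [0, 0, 0]
  ]
}}

```text
clock: 12.17
eef_pos: [454.9, 104.2, 42.2]
tcp_rot: [3.141, 0.001, -3.141]
contact_force: [-1.9, -0.5, 5.5]
opening: 0.432
grasp_force: 31.3
```

It has touched down (Fz +5.5 N at the expected height). I'll release, lift and head to the small bearing.

Emit:
{"op": "play_rows", "data": {
  "dp": [
    [0, 0, 0],
    [0, 0, 0],
    [0, 0, 0],
    [0, 0, 0]
  ],
  "rot": [
    [0, 0, 0],
    [0, 0, 0],
    [0, 0, 0],
    [0, 0, 0]
  ],
  "fingers": 0.9
}}

```text
clock: 12.5
eef_pos: [454.5, 104.1, 41.7]
tcp_rot: [-3.142, -0.0, -3.141]
contact_force: [1.1, -0.3, 0.7]
opening: 0.902
grasp_force: 0.0
```

Emit:
{"op": "play_rows", "data": {
  "dp": [
    [0, 0, -0.5],
    [0, 0, -1.2],
    [0, 0, -1.9],
    [-0.5, 0.5, -2.4],
    [-1.1, 1.1, -2.4]
  ],
  "rot": [
    [0, 0, 0],
    [0, 0, 0],
    [0, 0, 0],
    [0, 0, 0],
    [0, 0, 0]
  ]
}}

```text
clock: 12.92
eef_pos: [500.0, 148.2, 141.8]
tcp_rot: [3.141, 0.005, 3.14]
contact_force: [1.8, 0.5, 0.9]
opening: 0.897
grasp_force: 0.0
```

```bash
python3 look.py w8; python3 - <<'E'
from h import *
s,f=pickle.load(open("w8.pkl","rb"));T=tool(s)
hsv=cv2.cvtColor(f["color"],cv2.COLOR_RGB2HSV); H,S,V=[hsv[...,i].astype(int) for i in range(3)]
for c in blobs((S>110)&(H>=3)&(H<15)&(V>60),200):
    P=plane(f,c.reshape(-1,2),56,T)[:,:2].astype(np.float32); print(cv2.boundingRect(c),cv2.minEnclosingCircle(P),(P.min(0)+P.max(0))/2,np.ptp(P,0))
E
```

```text
12.9167 [500.  148.2 141.8] [3.1405 0.0046 3.1402]
(182, 121, 46, 45) ((454.5022888183594, 105.085693359375), 19.66228675842285) [455.05795 105.08548] [36.524475 38.045387]
```

View pics/w8.png

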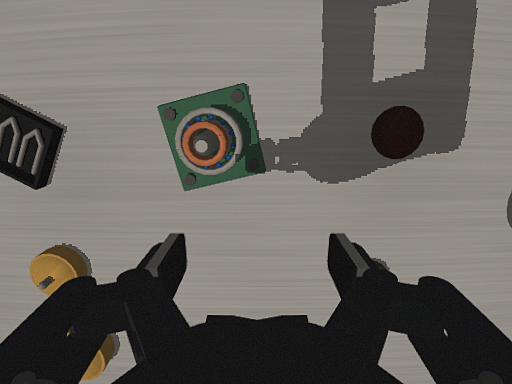

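The spacer sits on the bearing, concentric, at (205,145), with its centre at (455,105). Now the small bearing.

Emit:
{"op": "play_rows", "data": {
  "dp": [
    [-0.5, 0.6, 0.1],
    [-1.1, 1.2, 0.3],
    [-1.7, 1.9, 0.5],
    [-2.3, 2.6, 0.7],
    [-2.8, 3.2, 0.9]
  ],
  "rot": [
    [0, 0, 0],
    [0, 0, 0],
    [0, 0, 0],
    [0, 0, 0],
    [0, 0, 0]
  ]
}}

```text
clock: 13.38
eef_pos: [611.9, 278.0, 101.0]
tcp_rot: [3.141, 0.0, -3.141]
contact_force: [0.1, -0.3, 0.1]
opening: 0.904
grasp_force: 0.0
```

Emit:
{"op": "play_rows", "data": {
  "dp": [
    [-0.1, 0.1, 0],
    [-0.1, 0.1, 0],
    [-0.1, 0.1, 0],
    [-0.1, 0.1, 0]
  ],
  "rot": [
    [0, 0, 0],
    [0, 0, 0],
    [0, 0, 0],
    [0, 0, 0]
  ]
}}

```text
clock: 13.72
eef_pos: [613.5, 279.0, 101.7]
tcp_rot: [-3.141, -0.001, 3.141]
contact_force: [0.1, -0.4, 0.1]
opening: 0.899
grasp_force: 0.0
```

```bash
python3 look.py w9; python3 - <<'E'
from h import *
s,f=pickle.load(open("w9.pkl","rb"));T=tool(s)
g=cv2.GaussianBlur(cv2.cvtColor(f["color"],cv2.COLOR_RGB2GRAY),(3,3),0)
sub=g[130:250,190:330]
for th in (45,60,75):
  for c in blobs(sub<th,150):
    c=c+[190,130]; P=plane(f,c.reshape(-1,2),16,T)[:,:2].astype(np.float32); print(th,cv2.boundingRect(c),cv2.minEnclosingCircle(P),(P.min(0)+P.max(0))/2,np.ptp(P,0))
E
```

```text
13.7167 [613.5 279.  101.7] [-3.1409e+00 -1.1000e-03  3.1414e+00]
45 (239, 174, 45, 21) ((610.1943359375, 283.0285949707031), 19.32781982421875) [603.18164 283.06317] [17.869629 38.53296 ]
60 (237, 173, 49, 50) ((616.02197265625, 282.4388732910156), 22.679359436035156) [615.9032  283.10056] [45.0625  42.37506]
75 (233, 130, 97, 94) ((595.3326416015625, 303.5003662109375), 52.28436279296875) [598.22614 301.07074] [82.35693 84.01956]
```

View pics/w9.png

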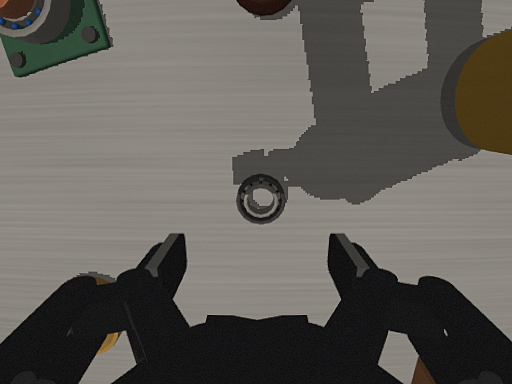

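The small bearing is at (261,198), measured at (616.5,283). I'll grip it.

Emit:
{"op": "play_rows", "data": {
  "dp": [
    [-0.07, 0.09, 0.6],
    [-0.07, 0.09, 1.2],
    [-0.07, 0.09, 1.8],
    [-0.07, 0.09, 2.3],
    [-0.07, 0.09, 2.45]
  ],
  "rot": [
    [0, 0, 0],
    [0, 0, 0],
    [0, 0, 0],
    [0, 0, 0],
    [0, 0, 0]
  ],
  "fingers": 0.8
}}

```text
clock: 14.18
eef_pos: [615.1, 281.9, 1.2]
tcp_rot: [-3.14, -0.004, 3.141]
contact_force: [-1.3, -0.1, -0.6]
opening: 0.797
grasp_force: 0.0
```

Emit:
{"op": "play_rows", "data": {
  "dp": [
    [0, 0, 0],
    [0, 0, 0],
    [0, 0, 0]
  ],
  "rot": [
    [0, 0, 0],
    [0, 0, 0],
    [0, 0, 0]
  ]
}}

```text
clock: 14.43
eef_pos: [618.3, 283.9, 5.5]
tcp_rot: [3.141, 0.002, 3.141]
contact_force: [-0.2, 0.4, 0.8]
opening: 0.803
grasp_force: 0.0
```

Emit:
{"op": "play_rows", "data": {
  "dp": [
    [0, 0, 0],
    [0, 0, 0],
    [0, 0, 0],
    [0, 0, 0],
    [0, 0, 0]
  ],
  "rot": [
    [0, 0, 0],
    [0, 0, 0],
    [0, 0, 0],
    [0, 0, 0],
    [0, 0, 0]
  ],
  "fingers": 0.3,
  "grip_force": 30
}}

```text
clock: 14.85
eef_pos: [618.1, 284.0, 5.4]
tcp_rot: [3.141, 0.002, -3.141]
contact_force: [-1.6, -0.8, 8.8]
opening: 0.498
grasp_force: 29.3
```

```bash
python3 look.py w10
```

```text
14.85 [618.1 284.    5.4] [ 3.1410e+00  1.7000e-03 -3.1413e+00]
```

Emit:
{"op": "play_rows", "data": {
  "dp": [
    [0, 0, -0.6],
    [0, 0, -1.4],
    [0, 0, -2.2],
    [0, 0, -3.0],
    [0, -0.5, -3.4]
  ],
  "rot": [
    [0, 0, 0],
    [0, 0, 0],
    [0, 0, 0],
    [0, 0, 0],
    [0, 0, 0]
  ]
}}

```text
clock: 15.32
eef_pos: [619.2, 267.0, 144.7]
tcp_rot: [3.138, 0.006, -3.14]
contact_force: [1.3, 0.5, -0.6]
opening: 0.495
grasp_force: 30.8
```

Emit:
{"op": "play_rows", "data": {
  "dp": [
    [0.4, -0.8, 0],
    [0.9, -1.7, 0],
    [1.4, -2.6, 0],
    [1.9, -3.4, 0],
    [2.33, -4.0, 0]
  ],
  "rot": [
    [0, 0, 0],
    [0, 0, 0],
    [0, 0, 0],
    [0, 0, 0],
    [0, 0, 0]
  ]
}}

```text
clock: 15.73
eef_pos: [522.4, 101.6, 140.1]
tcp_rot: [-3.141, -0.0, 3.141]
contact_force: [0.2, -0.5, -0.3]
opening: 0.499
grasp_force: 30.8
```

Emit:
{"op": "play_rows", "data": {
  "dp": [
    [0, 0, 0],
    [0, 0, 0],
    [0, 0, 0]
  ],
  "rot": [
    [0, 0, 0],
    [0, 0, 0],
    [0, 0, 0]
  ]
}}

```text
clock: 15.98
eef_pos: [525.1, 104.0, 140.4]
tcp_rot: [3.141, 0.002, 3.141]
contact_force: [-0.5, 0.8, -1.4]
opening: 0.499
grasp_force: 30.8
```

```bash
python3 look.py w11; python3 stub.py w11; python3 - <<'E'
from h import *
for n in ("w11",):
    s,f=pickle.load(open(n+".pkl","rb"))
    g=cv2.cvtColor(f["color"],cv2.COLOR_RGB2GRAY)
    # centre column profile + bore blob (bench seen through the bore / bright inner race)
    print(g[190:310,256].tolist())
    cv2.imwrite("pics/w11c.png",cv2.resize(f["color"][190:310,180:330,::-1],None,fx=4,fy=4,interpolation=cv2.INTER_CUBIC))
E
```

```text
15.9833 [525.1 104.  140.4] [3.1410e+00 1.9000e-03 3.1412e+00]
plate ((455.6236877441406, 104.41581726074219), (88.66368103027344, 88.90015411376953), 13.648983001708984)
tip 233.5 130.0 6.103377819061279 [[468.5  86.3  66. ]]
tip 256.19232177734375 113.19230651855469 6.450864791870117 [[455.8 104.1  66. ]]
tip 274.5 89.5 5.700977325439453 [[438.3 118.   66. ]]
tip 236.5 92.5 9.192488670349121 [[440.5  89.2  66. ]]
[158, 155, 153, 157, 160, 161, 161, 160, 159, 155, 126, 18, 33, 32, 30, 33, 34, 33, 33, 38, 37, 40, 38, 37, 35, 27, 24, 14, 24, 51, 62, 67, 79, 73, 68, 63, 99, 163, 164, 160, 156, 154, 156, 156, 156, 151, 156, 160, 160, 163, 162, 162, 160, 159, 157, 159, 160, 158, 159, 161, 160, 161, 167, 140, 66, 57, 62, 61, 62, 62, 64, 61, 62, 65, 63, 60, 54, 105, 138, 144, 138, 140, 93, 43, 32, 33, 30, 41, 65, 70, 65, 51, 131, 163, 164, 163, 162, 164, 162, 162, 168, 165, 159, 156, 158, 158, 155, 158, 157, 159, 157, 158, 159, 161, 162, 163, 163, 158, 157, 160]
```

View pics/w11c.png

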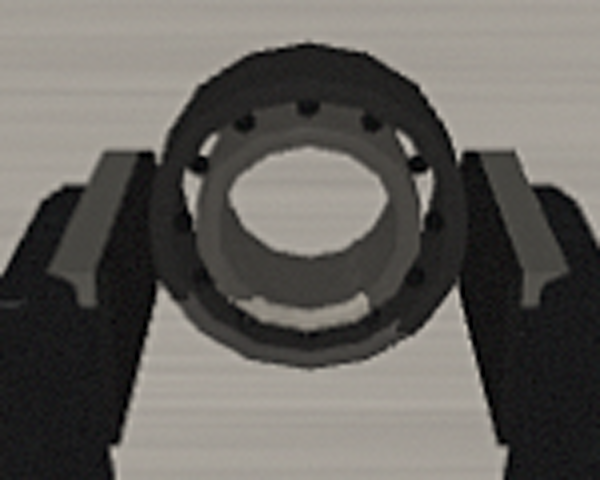

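```bash
python3 - <<'E'
from h import *
s,f=pickle.load(open("w11.pkl","rb"))
P=plane(f,[[256,226.5],[256,266.5],[256,281.5],[218.5,245],[296.5,245]],-10.6,np.eye(4)); print(P.round(1), P[:2,0].mean(),P[2,0]+22)
E
```

```text
[[ 11.5   0.1 -10.6]
 [-12.4   0.  -10.6]
 [-22.1   0.  -10.6]
 [  0.7 -20.2 -10.6]
 [  0.7  21.9 -10.6]] -0.49296747375576544 -0.055140871851605766
```

The held bearing's bore measures 23.9 mm as it should, with its centre 0.3 mm off the TCP. I'll move over the axle and lower.

Emit:
{"op": "play_rows", "data": {
  "dp": [
    [0.6, 0, 0],
    [1.2, 0, 0],
    [1.6, 0, 0],
    [1.77, 0, 0.2],
    [1.77, 0, 0.8]
  ],
  "rot": [
    [0, 0, 0],
    [0, 0, 0],
    [0, 0, 0],
    [0, 0, 0],
    [0, 0, 0]
  ]
}}

```text
clock: 16.45
eef_pos: [454.9, 105.1, 109.5]
tcp_rot: [3.14, 0.005, -3.14]
contact_force: [1.5, 0.0, -1.3]
opening: 0.502
grasp_force: 30.8
```

Emit:
{"op": "play_rows", "data": {
  "dp": [
    [0, 0, 0.1],
    [0, 0, 0.2],
    [0, 0, 0.3],
    [0, 0, 0.3],
    [0, 0, 0.3]
  ],
  "rot": [
    [0, 0, 0],
    [0, 0, 0],
    [0, 0, 0],
    [0, 0, 0],
    [0, 0, 0]
  ]
}}

```text
clock: 16.87
eef_pos: [454.0, 103.8, 95.9]
tcp_rot: [3.142, 0.0, -3.141]
contact_force: [0.5, 0.1, -0.5]
opening: 0.495
grasp_force: 30.9
```

Measured x is 454.0 and the target is 455.3, so I'll shift by -0.03. I'll go down to about z = 64.

Emit:
{"op": "play_rows", "data": {
  "dp": [
    [-0.03, 0, 0],
    [-0.03, 0, 0.2],
    [-0.03, 0, 0.45],
    [-0.03, 0, 0.65],
    [-0.03, 0, 0.8]
  ],
  "rot": [
    [0, 0, 0],
    [0, 0, 0],
    [0, 0, 0],
    [0, 0, 0],
    [0, 0, 0]
  ]
}}

```text
clock: 17.28
eef_pos: [454.0, 103.5, 62.4]
tcp_rot: [-3.141, -0.001, -3.141]
contact_force: [-0.4, 0.2, -1.1]
opening: 0.498
grasp_force: 30.9
```

Emit:
{"op": "play_rows", "data": {
  "dp": [
    [0, 0, 0],
    [0, 0, 0],
    [0, 0, 0]
  ],
  "rot": [
    [0, 0, 0],
    [0, 0, 0],
    [0, 0, 0]
  ]
}}

```text
clock: 17.53
eef_pos: [454.6, 103.7, 63.6]
tcp_rot: [-3.142, -0.0, -3.141]
contact_force: [-0.6, -0.3, -1.2]
opening: 0.494
grasp_force: 31.0
```

Emit:
{"op": "play_rows", "data": {
  "dp": [
    [-0.02, 0.01, 0.01],
    [-0.02, 0.01, 0.03],
    [-0.02, 0.01, 0.05],
    [-0.02, 0.01, 0.06],
    [-0.02, 0.01, 0.06]
  ],
  "rot": [
    [0, 0, 0],
    [0, 0, 0],
    [0, 0, 0],
    [0, 0, 0],
    [0, 0, 0]
  ]
}}

```text
clock: 17.95
eef_pos: [455.5, 104.1, 61.5]
tcp_rot: [3.142, 0.0, -3.141]
contact_force: [-0.1, 0.2, 1.1]
opening: 0.491
grasp_force: 31.1
```

It has touched at the expected height. I'll release and lift toward the cap, with a look on the way.

Emit:
{"op": "play_rows", "data": {
  "dp": [
    [0, 0, 0],
    [0, 0, 0],
    [0, 0, 0],
    [0, 0, 0]
  ],
  "rot": [
    [0, 0, 0],
    [0, 0, 0],
    [0, 0, 0],
    [0, 0, 0]
  ],
  "fingers": 1
}}

```text
clock: 18.28
eef_pos: [455.4, 104.1, 61.3]
tcp_rot: [3.142, 0.0, -3.141]
contact_force: [-0.2, 0.8, -0.4]
opening: 0.999
grasp_force: 0.0
```

Emit:
{"op": "play_rows", "data": {
  "dp": [
    [0, 0, -0.5],
    [0, 0, -1.2],
    [0, 0, -1.9],
    [-0.6, -0.4, -2.3],
    [-1.4, -1.0, -2.3]
  ],
  "rot": [
    [0, 0, 0],
    [0, 0, 0],
    [0, 0, 0],
    [0, 0, 0],
    [0, 0, 0]
  ]
}}

```text
clock: 18.7
eef_pos: [512.4, 65.2, 157.0]
tcp_rot: [3.14, 0.004, -3.139]
contact_force: [1.1, 1.6, 0.1]
opening: 1.0
grasp_force: 0.0
```

```bash
python3 look.py w12; python3 - <<'E'
from h import *
s,f=pickle.load(open("w12.pkl","rb"));T=tool(s)
W=np.array([[455.6,104.4,72.]]); M=np.linalg.inv(T@f["mount"])
rv=cv2.Rodrigues(M[:3,:3])[0]; px=cv2.projectPoints(W,rv,M[:3,3],f["mtx"],np.float64(f["D"]))[0].ravel(); print(px)
g=cv2.GaussianBlur(cv2.cvtColor(f["color"],cv2.COLOR_RGB2GRAY),(3,3),0); x,y=px.astype(int)
m=np.zeros_like(g,bool); m[y-50:y+50,x-50:x+50]=g[y-50:y+50,x-50:x+50]<60
for c in blobs(m,150):
    P=plane(f,c.reshape(-1,2),72,T)[:,:2].astype(np.float32); print(cv2.boundingRect(c),cv2.minEnclosingCircle(P),(P.min(0)+P.max(0))/2,np.ptp(P,0))
cv2.imwrite("pics/w12c.png",cv2.resize(f["color"][y-50:y+50,x-60:x+60,::-1],None,fx=4,fy=4))
E
```

```text
18.7 [512.4  65.2 157. ] [ 3.1404  0.0044 -3.1387]
[304.07299953 129.08528071]
(254, 79, 88, 93) ((455.7387390136719, 98.16123962402344), 44.901641845703125) [453.69708  100.086555] [74.20499 73.601  ]
```

```bash
python3 - <<'E'
from h import *
s,f=pickle.load(open("w12.pkl","rb"));T=tool(s)
c=cv2.GaussianBlur(f["color"],(3,3),0).astype(int); x,y=304,129
for th in (40,50,60):
    m=np.zeros(c.shape[:2],bool); w=32; sub=c[y-w:y+w,x-w:x+w]; m[y-w:y+w,x-w:x+w]=(sub.max(2)<th)&(np.ptp(sub,2)<14)
    m=cv2.morphologyEx(m.astype(np.uint8),cv2.MORPH_OPEN,np.ones((2,2)))
    for k in blobs(m,100):
        P=plane(f,k.reshape(-1,2),72,T)[:,:2].astype(np.float32); print(th,cv2.boundingRect(k),cv2.minEnclosingCircle(P),(P.min(0)+P.max(0))/2,np.ptp(P,0))
E
```

```text
40 (291, 110, 41, 46) ((457.7894592285156, 107.1227798461914), 21.06632423400879) [458.65247 110.57916] [36.674927 32.62966 ]
50 (291, 108, 46, 50) ((462.5487365722656, 114.65251159667969), 24.017620086669922) [458.67868 113.42366] [39.71344  38.377563]
60 (292, 117, 21, 25) ((455.6364440917969, 102.64749145507812), 10.705492973327637) [455.63644  102.712875] [19.41211 16.61621]
60 (276, 110, 14, 27) ((450.8948059082031, 88.36259460449219), 10.600905418395996) [450.93408   86.535774] [20.753693 10.459503]
60 (285, 102, 52, 60) ((459.2791748046875, 112.86764526367188), 28.584749221801758) [458.1525  110.80141] [47.887268 43.622078]
```

Emit:
{"op": "play_rows", "data": {
  "dp": [
    [-0.5, -0.7, 0.1],
    [-1.0, -1.5, 0.3],
    [-1.5, -2.3, 0.6],
    [-2.0, -3.1, 0.9],
    [-2.4, -3.8, 1.1]
  ],
  "rot": [
    [0, 0, 0],
    [0, 0, 0],
    [0, 0, 0],
    [0, 0, 0],
    [0, 0, 0]
  ]
}}

```text
clock: 19.17
eef_pos: [608.2, -90.0, 108.1]
tcp_rot: [-3.141, -0.0, 3.142]
contact_force: [0.1, 1.2, 0.4]
opening: 1.001
grasp_force: 0.0
```

Emit:
{"op": "play_rows", "data": {
  "dp": [
    [0, 0, 0],
    [0, 0, 0],
    [0, 0, 0]
  ],
  "rot": [
    [0, 0, 0],
    [0, 0, 0],
    [0, 0, 0]
  ]
}}

```text
clock: 19.42
eef_pos: [606.8, -87.8, 108.8]
tcp_rot: [3.141, -0.001, 3.141]
contact_force: [-1.0, 0.4, -0.8]
opening: 1.0
grasp_force: 0.0
```

```bash
python3 look.py w13; python3 - <<'E'
from h import *
s,f=pickle.load(open("w13.pkl","rb"));T=tool(s)
hsv=cv2.cvtColor(f["color"],cv2.COLOR_RGB2HSV); H,S,V=[hsv[...,i].astype(int) for i in range(3)]
for c in blobs((S>110)&(H>=14)&(H<28)&(V>60),200):
  for z in (0,20):
    P=plane(f,c.reshape(-1,2),z,T)[:,:2].astype(np.float32); print(z,cv2.boundingRect(c),cv2.minEnclosingCircle(P),P.min(0),P.max(0))
g=hsv[...,1]; m=(S<60)&(V>60)
m2=np.zeros_like(m)
for c in blobs((S>110)&(H>=14)&(H<28)&(V>60),200):
    k=np.zeros(m.shape,np.uint8); cv2.drawContours(k,[c],-1,1,-1)
    for d in blobs(m&(k>0),8): (u,v),rr=cv2.minEnclosingCircle(d); print("nipple",u,v,rr,plane(f,[[u,v]],38,T))
E
```

```text
19.4167 [606.8 -87.8 108.8] [ 3.1412e+00 -1.2000e-03  3.1410e+00]
0 (401, 336, 28, 18) ((800.9810180664062, 103.76838684082031), 23.39573860168457) [786.7835    84.065025] [815.1785  122.36372]
20 (401, 336, 28, 18) ((780.2450561523438, 88.64457702636719), 21.54389762878418) [767.1713  70.5008] [793.3188   105.768036]
0 (413, 277, 30, 12) ((710.4572143554688, 99.87948608398438), 16.610275268554688) [706.6086   83.28646] [720.97784 116.47251]
20 (413, 277, 30, 12) ((696.8865966796875, 85.0634994506836), 15.295526504516602) [693.3425   69.78387] [706.5744  100.34313]
0 (220, 261, 81, 59) ((732.416748046875, -83.99330139160156), 47.96248245239258) [ 684.6699  -128.45839] [758.47577 -39.17651]
20 (220, 261, 81, 59) ((717.1078491210938, -84.25514221191406), 44.16612243652344) [ 673.1404  -125.20067] [741.10425 -42.98575]
0 (224, 160, 67, 68) ((612.8651123046875, -87.43267059326172), 33.844181060791016) [ 579.0953  -119.16509] [646.43005  -55.057583]
20 (224, 160, 67, 68) ((607.0191650390625, -87.42221069335938), 31.165340423583984) [ 575.92236 -116.64296] [637.92737 -57.60978]
nipple 256.5 202.8333282470703 4.859230995178223 [[608.70223537 -87.52644919  38.        ]]
```

The cap is at (608.2,-87.4), 60 mm across at rim height. I'll grip it by the skirt.

Emit:
{"op": "play_rows", "data": {
  "dp": [
    [-0.03, 0.01, 0.6],
    [-0.03, 0.01, 1.3],
    [-0.03, 0.01, 1.9],
    [-0.03, 0.01, 2.4],
    [-0.03, 0.01, 2.6]
  ],
  "rot": [
    [0, 0, 0],
    [0, 0, 0],
    [0, 0, 0],
    [0, 0, 0],
    [0, 0, 0]
  ]
}}

```text
clock: 19.88
eef_pos: [606.6, -85.9, 3.2]
tcp_rot: [3.141, -0.003, -3.14]
contact_force: [-1.2, -0.6, -0.1]
opening: 1.003
grasp_force: 0.0
```

Emit:
{"op": "play_rows", "data": {
  "dp": [
    [0, 0, 0.04],
    [0, 0, 0.04],
    [0, 0, 0.04]
  ],
  "rot": [
    [0, 0, 0],
    [0, 0, 0],
    [0, 0, 0]
  ]
}}

```text
clock: 20.13
eef_pos: [609.5, -87.2, 5.0]
tcp_rot: [-3.141, 0.002, -3.141]
contact_force: [0.9, 0.1, -0.1]
opening: 1.003
grasp_force: 0.0
```

Emit:
{"op": "play_rows", "data": {
  "dp": [
    [0, 0, 0],
    [0, 0, 0],
    [0, 0, 0],
    [0, 0, 0],
    [0, 0, 0]
  ],
  "rot": [
    [0, 0, 0],
    [0, 0, 0],
    [0, 0, 0],
    [0, 0, 0],
    [0, 0, 0]
  ],
  "fingers": 0.5,
  "grip_force": 35
}}

```text
clock: 20.55
eef_pos: [609.4, -87.7, 5.3]
tcp_rot: [-3.141, 0.002, -3.141]
contact_force: [-2.5, -0.2, 8.9]
opening: 0.684
grasp_force: 35.6
```

```bash
cat st.py >/dev/null; python3 st.py
```

```text
20.55 [609.4 -87.7   5.3] [-3.1413e+00  1.8000e-03 -3.1413e+00] [-0.15  0.62  1.79 -0.    0.73 -1.72] [-2.5 -0.2  8.9]
```

Emit:
{"op": "play_rows", "data": {
  "dp": [
    [0, 0, -0.6],
    [0, 0, -1.4],
    [0, 0, -2.2],
    [0, 0, -3.0],
    [0.1, 0.4, -3.7]
  ],
  "rot": [
    [0, 0, 0],
    [0, 0, 0],
    [0, 0, 0],
    [0, 0, 0],
    [0, 0, 0]
  ]
}}

```text
clock: 20.97
eef_pos: [605.6, -73.3, 154.4]
tcp_rot: [-3.14, 0.003, 3.14]
contact_force: [1.0, -0.5, -0.5]
opening: 0.683
grasp_force: 39.0
```

Emit:
{"op": "play_rows", "data": {
  "dp": [
    [0.4, 0.8, 0],
    [0.8, 1.7, 0],
    [1.2, 2.6, 0],
    [1.6, 3.5, 0],
    [2.0, 4.4, 0]
  ],
  "rot": [
    [0, 0, 0],
    [0, 0, 0],
    [0, 0, 0],
    [0, 0, 0],
    [0, 0, 0]
  ]
}}

```text
clock: 21.38
eef_pos: [523.6, 105.8, 152.4]
tcp_rot: [3.141, 0.001, 3.141]
contact_force: [0.5, 0.5, -1.4]
opening: 0.682
grasp_force: 39.0
```

Emit:
{"op": "play_rows", "data": {
  "dp": [
    [0, 0, 0],
    [0, 0, 0],
    [0, 0, 0]
  ],
  "rot": [
    [0, 0, 0],
    [0, 0, 0],
    [0, 0, 0]
  ]
}}

```text
clock: 21.63
eef_pos: [524.9, 104.5, 152.1]
tcp_rot: [-3.141, 0.001, -3.14]
contact_force: [-0.4, -0.3, -0.8]
opening: 0.687
grasp_force: 39.0
```

```bash
python3 look.py w14; python3 stub.py w14; python3 held.py w14 -14.7; python3 - <<'E'
from h import *
s,f=pickle.load(open("w14.pkl","rb"));T=tool(s)
hsv=cv2.cvtColor(f["color"],cv2.COLOR_RGB2HSV); H,S,V=[hsv[...,i].astype(int) for i in range(3)]
for c in blobs((S>110)&(H>=14)&(H<28)&(V>60),1500):
    k=np.zeros(S.shape,np.uint8); cv2.drawContours(k,[c],-1,1,-1)
    for d in blobs((S<70)&(k>0),8): (u,v),rr=cv2.minEnclosingCircle(d); print("nipple",u,v,rr,plane(f,[[u,v]],-32,np.eye(4)).round(1))
# small bearing on the stack: bright inner race / dark outer race
c=cv2.GaussianBlur(f["color"],(3,3),0).astype(int); W=np.array([[455.6,104.4,72.]]); M=np.linalg.inv(T@f["mount"])
x,y=cv2.projectPoints(W,cv2.Rodrigues(M[:3,:3])[0],M[:3,3],f["mtx"],np.float64(f["D"]))[0].ravel(); print("expect",x,y)
x=int(x);y=int(y); print(c[y,x-40:x+41].max(1).tolist()); print(c[y-40:y+41,x].max(1).tolist())
E
```

```text
21.6333 [524.9 104.5 152.1] [-3.1414e+00  1.0000e-03 -3.1403e+00]
plate ((455.673828125, 104.36788940429688), (88.4874496459961, 88.90360260009766), 13.568696975708008)
tip 234.5 129.5 7.905794143676758 [[468.4  86.4  66. ]]
tip 256.1470642089844 113.44117736816406 19.55947494506836 [[455.6 104.3  66. ]]
tip 237.0 94.5 10.259242057800293 [[440.8  89.   66. ]]
(110, 323, 36, 39) ((-63.639408111572266, -78.18019104003906), 20.21714973449707) [-63.63941  -78.431076] [30.752037 26.754921]
(200, 185, 114, 112) ((2.9733076095581055, 0.589474618434906), 32.13185119628906) [3.185875   0.37865543] [63.721764 59.030334]
nipple 257.0 263.5 12.855060577392578 [[  2.1   0.6 -32. ]]
expect 256.25371650222553 113.44003344114535
[98, 98, 97, 97, 96, 96, 94, 100, 125, 154, 154, 143, 121, 91, 72, 67, 59, 42, 29, 27, 39, 84, 137, 155, 141, 106, 69, 53, 50, 53, 56, 66, 82, 98, 118, 140, 151, 152, 152, 150, 150, 150, 149, 149, 152, 145, 115, 80, 65, 64, 60, 55, 50, 50, 50, 74, 135, 159, 138, 101, 60, 35, 25, 31, 56, 75, 73, 65, 63, 70, 74, 74, 75, 66, 56, 50, 49, 51, 62, 74, 82]
[95, 95, 95, 95, 95, 91, 98, 126, 141, 142, 142, 119, 80, 64, 67, 63, 45, 30, 28, 45, 84, 123, 142, 144, 127, 90, 59, 50, 50, 54, 61, 71, 73, 77, 99, 135, 152, 151, 150, 150, 150, 150, 151, 151, 150, 153, 143, 113, 89, 83, 81, 67, 55, 50, 50, 54, 87, 131, 152, 144, 103, 48, 25, 27, 38, 60, 69, 68, 83, 120, 146, 150, 133, 99, 70, 53, 47, 49, 49, 49, 50]
```

The small bearing's race profile is symmetric about the expected pixel (256,113), so it is seated and centred. The held cap is offset +1.3 mm in tool x. I'll place it.

Emit:
{"op": "play_rows", "data": {
  "dp": [
    [0.6, 0, 0],
    [1.2, 0, 0],
    [1.6, 0, 0],
    [1.7, -0.01, 0.2],
    [1.7, -0.01, 0.8]
  ],
  "rot": [
    [0, 0, 0],
    [0, 0, 0],
    [0, 0, 0],
    [0, 0, 0],
    [0, 0, 0]
  ]
}}

```text
clock: 22.1
eef_pos: [458.6, 103.5, 121.7]
tcp_rot: [3.141, 0.006, 3.14]
contact_force: [1.2, 0.7, -0.8]
opening: 0.686
grasp_force: 39.0
```

Emit:
{"op": "play_rows", "data": {
  "dp": [
    [0, 0, 0.2],
    [0, 0, 0.4],
    [0, 0, 0.5],
    [0, 0, 0.5],
    [0, 0, 0.5]
  ],
  "rot": [
    [0, 0, 0],
    [0, 0, 0],
    [0, 0, 0],
    [0, 0, 0],
    [0, 0, 0]
  ]
}}

```text
clock: 22.52
eef_pos: [457.1, 104.0, 99.8]
tcp_rot: [-3.142, -0.0, 3.142]
contact_force: [0.6, -0.2, 0.1]
opening: 0.683
grasp_force: 38.9
```

Emit:
{"op": "play_rows", "data": {
  "dp": [
    [0, 0, 0.2],
    [0, 0, 0.4],
    [0, 0, 0.6],
    [0, 0, 0.75],
    [0, 0, 0.85]
  ],
  "rot": [
    [0, 0, 0],
    [0, 0, 0],
    [0, 0, 0],
    [0, 0, 0],
    [0, 0, 0]
  ]
}}

```text
clock: 22.93
eef_pos: [456.0, 104.0, 64.6]
tcp_rot: [-3.141, -0.001, -3.141]
contact_force: [-0.2, -0.9, -1.5]
opening: 0.683
grasp_force: 39.0
```

Emit:
{"op": "play_rows", "data": {
  "dp": [
    [0, 0, 0],
    [0, 0, 0],
    [0, 0, 0]
  ],
  "rot": [
    [0, 0, 0],
    [0, 0, 0],
    [0, 0, 0]
  ]
}}

```text
clock: 23.18
eef_pos: [456.7, 104.1, 65.8]
tcp_rot: [3.142, 0.0, -3.141]
contact_force: [-0.0, -0.2, -1.9]
opening: 0.687
grasp_force: 39.0
```

Emit:
{"op": "play_rows", "data": {
  "dp": [
    [0, 0, 0.01],
    [0, 0, 0.03],
    [0, 0, 0.05],
    [0, 0, 0.06],
    [0, 0, 0.06]
  ],
  "rot": [
    [0, 0, 0],
    [0, 0, 0],
    [0, 0, 0],
    [0, 0, 0],
    [0, 0, 0]
  ]
}}

```text
clock: 23.6
eef_pos: [456.7, 104.1, 63.4]
tcp_rot: [3.142, 0.0, -3.141]
contact_force: [-0.7, 0.4, -0.1]
opening: 0.683
grasp_force: 39.2
```

The cap is down at the expected height (63.4 against 63.3). I'll release, retreat up and check.

Emit:
{"op": "play_rows", "data": {
  "dp": [
    [0, 0, 0],
    [0, 0, 0],
    [0, 0, 0],
    [0, 0, 0],
    [0, 0, 0]
  ],
  "rot": [
    [0, 0, 0],
    [0, 0, 0],
    [0, 0, 0],
    [0, 0, 0],
    [0, 0, 0]
  ],
  "fingers": 1
}}

```text
clock: 24.02
eef_pos: [456.6, 104.1, 63.3]
tcp_rot: [3.142, 0.0, -3.141]
contact_force: [0.4, 0.0, 0.6]
opening: 1.002
grasp_force: 0.0
```

Emit:
{"op": "play_rows", "data": {
  "dp": [
    [0, 0, -0.4],
    [0, 0, -1.0],
    [0, 0, -1.8],
    [0, 0, -2.5],
    [-0.8, 0, -3.0]
  ],
  "rot": [
    [0, 0, 0],
    [0, 0, 0],
    [0, 0, 0],
    [0, 0, 0],
    [0, 0, 0]
  ]
}}

```text
clock: 24.43
eef_pos: [484.5, 103.8, 185.0]
tcp_rot: [-3.141, -0.003, -3.141]
contact_force: [1.1, 0.8, -0.6]
opening: 1.002
grasp_force: 0.0
```

Emit:
{"op": "play_rows", "data": {
  "dp": [
    [-0.9, 0, 0],
    [-1.8, 0, 0],
    [-2.7, 0, 0],
    [-3.6, 0, 0],
    [-4.0, 0, 0]
  ],
  "rot": [
    [0, 0, 0],
    [0, 0, 0],
    [0, 0, 0],
    [0, 0, 0],
    [0, 0, 0]
  ]
}}

```text
clock: 24.85
eef_pos: [652.5, 104.0, 183.3]
tcp_rot: [3.141, 0.003, 3.141]
contact_force: [-0.9, 0.2, 0.1]
opening: 1.0
grasp_force: 0.0
```

```bash
python3 look.py w15; python3 - <<'E'
from h import *
from rig import optics
fs=optics.grab_frame("scene"); ft=optics.grab_frame("top"); sw,fw=pickle.load(open("w15.pkl","rb"))
cr=[]
for f in (fs,ft):
    p=cv2.projectPoints(np.array([[455.6,104.4,60.]]),cv2.Rodrigues(f["R"])[0],f["t"],f["mtx"],np.float64(f["D"]))[0].ravel().astype(int)
    cr.append(cv2.resize(f["color"][p[1]-50:p[1]+50,p[0]-60:p[0]+60,::-1],(390,300),interpolation=cv2.INTER_CUBIC))
cr2=cv2.resize(fw["color"][:,:,::-1],(390,292)); full=cv2.resize(ft["color"][:,:,::-1],(390,292))
cv2.imwrite("pics/final.png",np.vstack([np.hstack(cr),np.hstack([cr2,full])]))
for n,f,T in (("top",ft,None),("wrist",fw,tool(sw))):
    hsv=cv2.cvtColor(f["color"],cv2.COLOR_RGB2HSV); H,S,V=[hsv[...,i].astype(int) for i in range(3)]
    for c in blobs((S>110)&(H>=14)&(H<28)&(V>60),200):
        P=plane(f,c.reshape(-1,2),78,T)[:,:2].astype(np.float32); a=cv2.minEnclosingCircle(P)
        if abs(a[0][1]-104)<30 and abs(a[0][0]-455)<30: print(n,a,P.min(0),P.max(0))
E
```

```text
24.85 [652.5 104.  183.3] [3.1414e+00 2.6000e-03 3.1415e+00]
```

View pics/final.png

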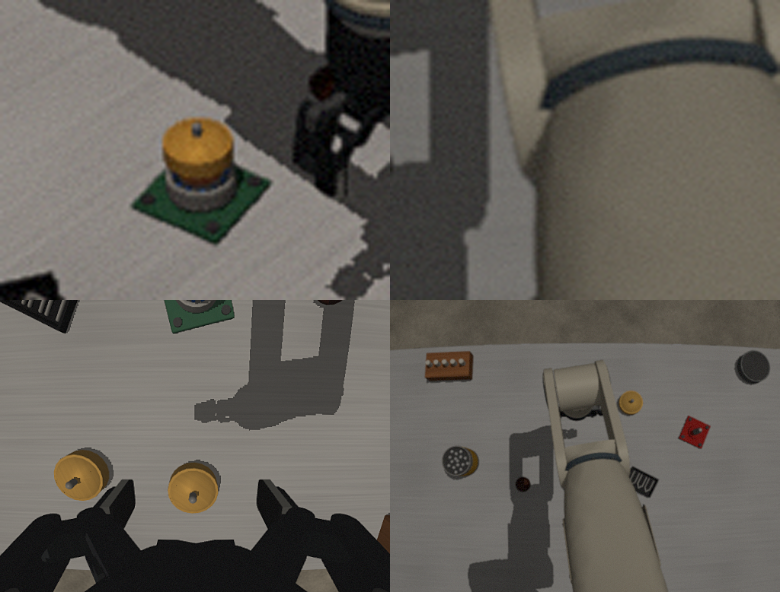

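The scene crop shows the full stack, with the cap level at (198,145) over the spacer and the large bearing on the green plate. The bystanders are undisturbed and the gripper is clear.

Emit:
{"op": "play_rows", "data": {
  "dp": [
    [0, 0, 0],
    [0, 0, 0],
    [0, 0, 0]
  ],
  "rot": [
    [0, 0, 0],
    [0, 0, 0],
    [0, 0, 0]
  ]
}}

```text
clock: 25.25
eef_pos: [647.5, 104.2, 183.5]
tcp_rot: [-3.142, -0.0, -3.141]
contact_force: [-0.6, 0.0, -0.3]
opening: 1.0
grasp_force: 0.0
```

```bash
python3 -c "
from rig import r
print(r.sign_off())"
```

```text
the job is handed in; nothing more can be done
None
```

I built up the green axle in the order asked (large bearing, spacer, small bearing, cap) and handed it in at about 25 s; each part touched down at its expected height, the last picture shows the cap level, and I left the tin, knob and tray alone.

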